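Scrape off the limescale chips and open the descaler's safety cap

TASK

Get ready to descale: with the scraper block in the grip (not with the fingers) sweep the three limescale chips off the raised steel plate into its catch tray, and stand the scraper back upright on the shelf surface. Then open the descaler bottle: press its safety cap down, twist it anticlockwise until it is free and lift it off. Finish while still holding the cap, upright and still, a few centimetres clear straight above the open bottle, and do not disturb the pepper grinder, cup, sauce dish or spoon.

Things in the scene. Friction and masses are not known exactly. Their poses are not given: they have to be found in the camera images.
- station: fixed raised steel scraping plate with a catch tray along its +x edge, on the robot's left or right (bottle on the other side). Origin at shelf level under the plate's centre. Plate top is flat, 40 mm up, spans x -60..60, y -65..65 mm, no lips. Sweep along its +x, which points away from the robot (within 0.25 rad)
- tray_in (a point): centre of the inner floor of the open aluminium catch tray, which is part of the station: spans station x 60..170, y -75..75 mm outside, floor 4 mm up, walls 4 mm thick and 24 mm high; axes as the station
- chip0: loose off-white limescale chip, 22 x 16 x 7 mm, 12 g, lying flat on the plate; origin at the centre of its underside. The three chips start with centres in station x -25..35, |y| up to 37 mm, side by side in y, any yaw
- chip1: second chip, same as chip0
- chip2: third chip, same as chip0
- scraper: loose scraper block standing upright between station and bottle, 0.16 kg. Origin at the centre of its underside. Below: black rubber bar 20 mm (x) by 110 mm (y), 30 mm high, whose long faces sweep. On top: wooden grip rib 26 mm (x) by 70 mm (y), from 30 to 72 mm up; grip it across its x. x and -x side are alike
- bottle: fixed: grey round plastic bottle, radius 36 mm, screwed down in a steel foot bracket 104 x 50 mm. Origin on its axis at shelf level. Above 85 mm the shoulder narrows to radius 27 mm, shoulder top at 105 mm; neck radius 16 mm (lugs to 20.5 mm) up to 136 mm. A white sprung plug in the mouth stands up to 146 mm when the cap is off
- cap: white round ribbed push-and-turn cap, outside diameter 54 mm, 38 mm tall, 30 g, locked on the bottle by hidden lugs. Origin on its axis at its lower rim, 111 mm above the bottle's origin when locked; z up. Pressed at least 4 mm (6 mm is the end of travel; spring 7 N at first, 13 N at the end) it can be turned anticlockwise seen from above; not pressed, it only rattles a few degrees
- cap_top (a point): centre of the cap's flat top, 38 mm above the cap's origin. Turn, kept pressed, by 40 to 80 degrees from locked (60 is best; a stop at about 87): the cap is then free to lift and the spring raises it a little. Clockwise is blocked, and lifting is blocked until then. Gripping its sides works at any yaw
- grinder: bystander: glass pepper grinder with a wooden twist top, radius 27 mm, 140 mm tall, origin under its centre, beyond the scraper
- cup: bystander: stainless steel cup, radius 37 mm, 85 mm tall, origin under its centre, beyond the grinder
- dish: bystander: ceramic sauce dish, radius 42 mm, 22 mm tall, origin under its centre, on the shelf at far right
- spoon: bystander: wooden spoon lying on the shelf at far left, about 220 mm long
Things that resemble listed ones, but are neither listed nor needed, are in the scene too. There is more than one size of the bottle; the job needs the smaller.

How it is judged:
On the way, in this order (a step that is already met when the one before it is completed fails the run):
1. all three chips lie in the catch tray (x of chip0 in the frame of station between 0.06 and 0.17 m and y of chip0 in the frame of station between -0.075 and 0.075 m and z of each of chip0, chip1, chip2 in the frame of station below 0.032 m and x of chip1 in the frame of station between 0.06 and 0.17 m and y of chip1 in the frame of station between -0.075 and 0.075 m and x of chip2 in the frame of station between 0.06 and 0.17 m and y of chip2 in the frame of station between -0.075 and 0.075 m), for 0.1 s.
2. scraper stands upright on the shelf, let go (height (world z) of scraper below 0.008 m and angle between scraper's own z axis and vertical below 0.15 rad and contact force between the fingers and scraper below 0.1 N and linear speed of scraper below 0.03 m/s), for 0.1 s.
3. cap pressed down at least 3 mm on the bottle (z of cap in the frame of bottle below 0.108 m and horizontal distance between cap and bottle below 0.01 m), for 0.05 s.
4. cap free and held above the bottle (z of cap in the frame of bottle between 0.16 and 0.32 m and horizontal distance between cap and bottle below 0.04 m and angle between cap's own z axis and vertical below 0.3 rad and contact force between the fingers and cap above 2 N and contact force between cap and bottle below 0.1 N), for 0.2 s.
At the end, for the whole second after the job is handed in: Chips inside the tray, below 32 mm; scraper upright (0.15 rad) on the shelf; cap gripped over 2 N, still, not touching the bottle, its rim 160 to 320 mm above the bottle's base, within 40 mm of the bottle's axis, tilted under 0.3 rad (all of step 1 and all of step 4 and height (world z) of scraper below 0.008 m and angle between scraper's own z axis and vertical below 0.15 rad and linear speed of each of scraper, cap below 0.03 m/s); the arm keeps its last pose, push and grip.
It fails at once if the grinder is disturbed (moved over 30 mm) (distance of grinder from where it was at the start of the episode above 0.03 m).
It fails at once if the cup is disturbed (moved over 30 mm) (distance of cup from where it was at the start of the episode above 0.03 m).
It fails at once if the dish is disturbed (moved over 30 mm) (distance of dish from where it was at the start of the episode above 0.03 m).
It fails at once if the spoon is disturbed (moved over 30 mm) (distance of spoon from where it was at the start of the episode above 0.03 m).
It fails at once if a chip is handled with the fingers (contact force between the fingers and chip0 above 0.5 N or contact force between the fingers and chip1 above 0.5 N or contact force between the fingers and chip2 above 0.5 N).
It also fails if it takes over 58 s, if anything falls off the work surface, if the arm or the gripper's body presses on something with over 40 N, if the wrist force passes 120 N, or if a joint passes its speed limit or range.

ROBOT

A 6-joint arm with a two-finger parallel gripper is mounted at the origin on the work surface. World frame = base frame: x ahead of the robot, y to its left, z up, the work surface at z = 0. Lengths are in m, angles in rad, forces in N, time in s.
With the tool pointing down it reaches from about 0.3 to 0.75 m from the base axis. Payload 8.5 kg.
Tool frame: the origin (TCP) lies midway between the tips of the shut fingers; the grasp point (between the pads) lies 19 mm behind it (manip.grip_depth is the distance from the TCP to the grasp point, in m); z points along the fingers, y is the direction in which the jaws open and shut (so a half turn about z gives the same grasp; the last joint's range is limited). The gripper opens to 85 mm and grips with 20 to 120 N. Pads are 22 mm wide; open, the fingers measure 114 mm over their backs; the gripper's body (76 mm by 85 mm) begins 54 mm behind the grasp point. The pads swing forward as they close: fully open they stand 13 mm farther back than shut.
Start: joints at [-1.442, 0.381, 1.297, -0, 1.464, -0.215], TCP at [0.185, -0.518, 0.231] pointing down, gripper open.
Joint ranges: [-3.11, 3.11], [-0.89, 2.33], [0.22, 2.48], [-1.42, 4.56], [0.17, 2.85], [-2.88, 2.88]. Speed limits (rad/s): [2.39, 2.39, 3.14, 3.14, 3.14, 3.14].

INTERFACE

Orientations are given as [roll, pitch, yaw] about the fixed x, y, z axes, in that order (R = Rz(yaw) Ry(pitch) Rx(roll)).
In Python, from rig import manip gives the robot as it stands.
- The arm moves only by the shell command python3 -m jog 'ROWS'. ROWS is JSON, a list that holds one entry, the list of rows, each a list of 7 numbers: the shift along the tool's x, y, z each as a share of 0.25 m, from -1 to 1, then the turn, a rotation vector about the tool's x, y, z each as a share of 90 degrees, from -1 to 1, then the opening, from 0 (shut) to 1 (fully open). In form: [[[dx, dy, dz, rx, ry, rz, fingers], ...]]. A call has exactly 10 rows; each row is the pose to reach, as a shift and turn from the pose commanded when the call began, along the tool's axes at that moment; what a row does not reach only later rows make up. A row lasts 1/10 s, in which the tool goes at most 50 mm and 8.59 degrees, less where a joint would pass 70% of its speed; a pose out of reach is approached as far as the arm can. A call with a number of a shift or a turn outside -1 to 1 is refused whole. A call with a gripper value outside its range is refused whole. The fingers move at their own pace and stop on an object; the grip force is fixed at half the most. Time passes only in rows, so rows that repeat a pose let the fingers close, or fill a call up. It gives the time, the measured TCP pose, the force and the opening at its end, in the units of the state.
- manip.get_obs(): the state, without advancing time (a new reading comes with each control period).
- manip.read_camera(name): name is "side" or "top" or "wrist"; returns the picture (480x640x3 uint8, blue, green, red); there is no depth.
- manip.calibration(name): a dict with "vertical_fov" (degrees; the focal length in pixels is half the picture's height over the tangent of half this angle, whatever the lens; pixels are square), "cx", "cy" (the principal point, pixels), "rvec" (rotation vector, rad) and "tvec" (3), from world to camera coordinates, as OpenCV has them. Camera axes: x right, y down, z forward; pixel columns grow to the right and rows downward; lengths in m; the calibration is good to about 2 mm. A picture is of the moment at which its call begins: read the wrist's pose just before it. calibration takes no time and is no camera call; for the wrist camera it gives the pose at the moment of the call.
- manip.close_job(): hands the job in, once; it reports no verdict.
Trained networks look in the newest picture that a camera, given by its name, has taken for a name from the list of things; names that differ only in an ending like _2 or _b are one class to them, and where a whole thing is asked for, a point or a joint stands for the part that bears it (a point fixed in the world has none). Each returns a list of dicts, best first, with "conf" (0 to 1); they miss things now and then, are a little off and sometimes report something else, mostly with a low value. They report only what shows in the picture. A call takes as long as a camera call. They do not tell look-alikes from the thing itself.
- manip.boxes_of(camera, query): "rect" ([left, top, right, bottom] in pixels, round what is visible of it).
- manip.regions_of(camera, query): "region" (480x640 bool, what is visible of it) and "rect" ([left, top, right, bottom] in pixels, round what is visible of it).
- manip.landmark_of(camera, query): "location" ([column, row] in pixels: a listed point, or the origin of a listed thing).
The state is a dict: "clock": time; "joint_pos": joint angles; "dq": joint speeds; "joint_torque": joint torques, N m; "position": TCP position; "orientation": TCP orientation; "ft_force": force on the tool from outside, world axes, zero at the start; "torque": the same for the moment, N m; "width": finger opening in m.
Only numpy, scipy, OpenCV 4.12 (cv2) and the standard library are available. Lean on these libraries where they do the work, as an engineer would, in place of code of your own. Each camera call takes 0.05 s, during which the arm holds its last target.

## Working session

There is one attempt and no reset: what is moved stays moved. The work goes in short steps, Python scripts to look and compute and a shell command to move; the robot and the scene stay as the last step left them, time stands still between calls to the robot, and variables do not carry over. Pictures are saved under pics/ and viewed, and the job is handed in when it is done.

```bash
ls; mkdir -p pics
cat > h.py <<'E'
import numpy as np, cv2, json
from rig import manip
from scipy.spatial.transform import Rotation as Ro
def cam(n):
    c=manip.calibration(n); f=240/np.tan(np.radians(c["vertical_fov"])/2)
    K=np.array([[f,0,c["cx"]],[0,f,c["cy"]],[0,0,1]]); R=cv2.Rodrigues(np.array(c["rvec"],float))[0]
    return K,R,np.array(c["tvec"],float).ravel(),c
def proj(n,P):
    K,R,t,c=cam(n); q=(K@((np.atleast_2d(P)@R.T)+t).T).T; return q[:,:2]/q[:,2:]
def ray(n,uv):
    K,R,t,c=cam(n); d=R.T@np.linalg.inv(K)@np.array([uv[0],uv[1],1.]); return -R.T@t, d/np.linalg.norm(d)
def atz(n,uv,z):
    o,d=ray(n,uv); return o+d*(z-o[2])/d[2]
def tri(obs):
    A=np.zeros((3,3));b=np.zeros(3)
    for o,d in obs:
        M=np.eye(3)-np.outer(d,d);A+=M;b+=M@o
    return np.linalg.solve(A,b)
def st():
    s=manip.get_obs(); print({k:np.round(s[k],4).tolist() for k in ("clock","joint_pos","position","orientation","ft_force","width")}); return s
E
python3 - <<'E'
from h import *
s=st()
for n in("top","side","wrist"):
    c=manip.calibration(n);print(n,c)
    im=manip.read_camera(n);cv2.imwrite(f"pics/{n}0.png",im)
E
```

```text
pics
{'clock': 0.0, 'joint_pos': [-1.4423, 0.3812, 1.2983, 0.0, 1.4636, -0.2153], 'position': [0.1854, -0.5175, 0.2307], 'orientation': [-3.1401, -0.0003, 0.3438], 'ft_force': [0.2076, 0.7494, -1.008], 'width': 0.0853}
top {'vertical_fov': 44.70255665252685, 'cx': 321.3670421716058, 'cy': 241.20119683170543, 'rvec': array([ 2.20322058, -2.1957922 ,  0.05795254]), 'tvec': array([0.013388  , 0.60664137, 1.57926341])}
side {'vertical_fov': 45.394093626169756, 'cx': 315.2284179378234, 'cy': 243.8780225809274, 'rvec': array([ 0.08189336, -2.85861645,  1.19062088]), 'tvec': array([0.60144025, 0.09215011, 1.33306025])}
wrist {'vertical_fov': 69.11957589660884, 'cx': 321.4918583007331, 'cy': 237.29471090579048, 'rvec': array([-2.3761248 ,  1.67208097,  0.23388284]), 'tvec': array([-0.54864399, -0.0355297 ,  0.37689488])}
```

View pics/top0.png

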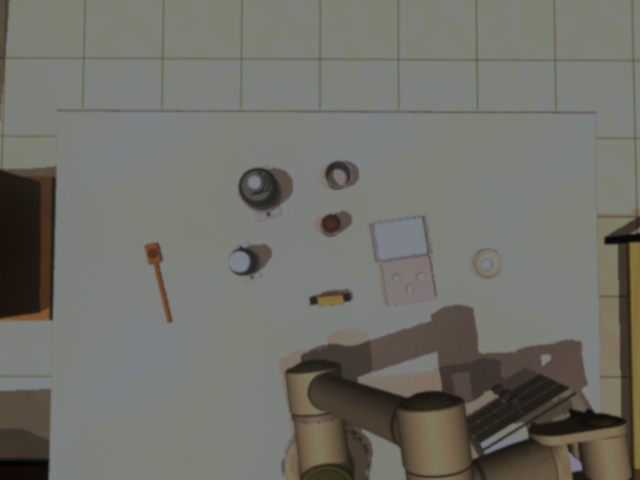

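View pics/side0.png

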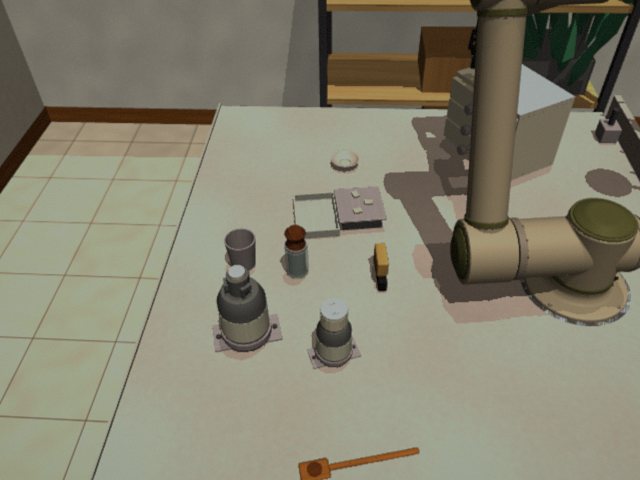

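View pics/wrist0.png

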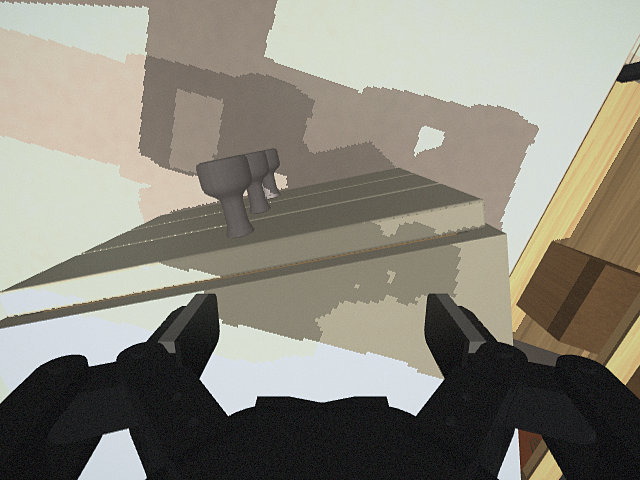

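Run:
```python
from h import *
for n in("top","side"):
    for q in("station","tray_in","scraper","bottle","cap","cap_top","chip0","grinder"):
        print(n,q,[(np.round(d["location"],1).tolist(),round(d["conf"],2)) for d in manip.landmark_of(n,q)][:4])
```

```text
top station [([407.8, 282.8], 0.96)]
top tray_in [([400.4, 238.4], 0.69), ([329.2, 302.0], 0.62), ([482.7, 263.3], 0.5)]
top scraper [([327.2, 298.7], 0.95)]
top bottle [([259.0, 192.5], 0.85), ([247.0, 262.0], 0.81)]
top cap [([240.2, 261.0], 0.9)]
top cap_top [([240.7, 261.9], 0.96)]
top chip0 [([398.3, 277.4], 0.62), ([409.5, 290.6], 0.46)]
top grinder [([405.9, 290.2], 0.66), ([326.8, 230.3], 0.63)]
side station [([357.9, 217.9], 0.75), ([376.1, 273.2], 0.38)]
side tray_in [([314.5, 214.8], 0.62)]
side scraper [([378.2, 272.9], 0.92), ([333.9, 310.9], 0.38)]
side bottle [([330.4, 353.0], 0.8), ([247.6, 333.8], 0.66)]
side cap [([335.1, 315.9], 0.83), ([296.9, 272.8], 0.32)]
side cap_top [([334.7, 310.1], 0.67)]
side chip0 [([370.2, 200.2], 0.52), ([357.3, 209.1], 0.44), ([354.6, 193.8], 0.4)]
side grinder [([299.9, 271.6], 0.77)]
```

The top view shows the larger bottle at (259,190) and the smaller at (243,261), the scraper at (330,299), and the plate at (408,281) with its tray at (400,238). Small and large bottle also show side by side in the side view at (333,345) and (247,330). The smaller one is the candidate, and a crop will confirm it.

Run:
```python
from h import *
r=lambda a:np.round(a,4).tolist()
T=lambda a,b:tri([ray("top",a),ray("side",b)])
print("station",r(T((407.8,282.8),(357.9,217.9))), r(atz("top",(407.8,282.8),0)))
print("tray",r(T((400.4,238.4),(314.5,214.8))))
print("scraper",r(T((327.2,298.7),(378.2,272.9))))
print("bottle",r(T((247,262),(330.4,353))),"big",r(T((259,192.5),(247.6,333.8))))
print("cap",r(T((240.2,261.),(335.1,315.9))),"captop",r(T((240.7,261.9),(334.7,310.1))))
print("grinder",r(T((326.8,230.3),(299.9,271.6))))
print("capbybottle", r(atz("top",(240.5,261.5),.149)))
for n in("top","side"):
  im=cv2.imread(f"pics/{n}0.png")
  for q in("station","scraper","chip0","cap"):
    for d in manip.regions_of(n,q)[:5]:
        m=d["region"].astype(np.uint8); c=max(cv2.findContours(m,0,2)[0],key=cv2.contourArea)
        print(n,q,round(d["conf"],2),r(d["rect"]),r(cv2.minAreaRect(c)[0]),r(cv2.minAreaRect(c)[1]),round(cv2.minAreaRect(c)[2],1))
        cv2.drawContours(im,[c],-1,(0,0,255),1)
  a=im[150:330,210:470] if n=="top" else im[140:370,200:420]
  cv2.imwrite(f"pics/{n}_crop.png",cv2.resize(a,None,fx=2.5,fy=2.5,interpolation=2) if 1 else a)
```

```text
station [0.4984, -0.2252, -0.0178] [0.4937, -0.2225, 0.0]
tray [0.6165, -0.2011, 0.0103]
scraper [0.452, -0.001, 0.0121]
bottle [0.5528, 0.22, -0.002] big [0.7386, 0.1872, 0.0085]
cap [0.5486, 0.2214, 0.1263] captop [0.5478, 0.2182, 0.1404]
grinder [0.638, 0.0007, 0.0088]
capbybottle [0.5488, 0.2176, 0.149]
top station 0.74 [368.7, 216.8, 432.5, 304.6] [403.4451, 260.3931] [85.6082, 55.957] 81.3
top station 0.74 [417.9, 274.4, 424.3, 280.1] [420.5001, 276.0] [5.8138, 8.0498] 63.4
top scraper 0.7 [307.1, 297.0, 351.9, 306.1] [330.0, 300.0] [10.0, 40.0] 90.0
top chip0 0.62 [418.1, 277.0, 425.0, 281.2] [420.5001, 276.0] [4.9497, 6.364] 45.0
top cap 0.82 [229.2, 250.6, 252.1, 273.1] [240.0, 261.5] [21.0, 22.0] 90.0
side station 0.91 [296.1, 188.6, 383.8, 241.2] [339.9077, 211.7616] [46.1409, 88.9329] 82.9
side station 0.37 [301.4, 450.2, 419.1, 478.9] [359.2475, 464.2025] [21.092, 120.1652] 83.6
side scraper 0.98 [373.5, 244.0, 386.6, 291.6] [381.0, 266.5] [47.0, 14.0] 90.0
side cap 0.75 [319.4, 294.9, 345.0, 329.4] [333.0, 314.0] [32.0, 28.0] 90.0
```

View pics/top_crop.png

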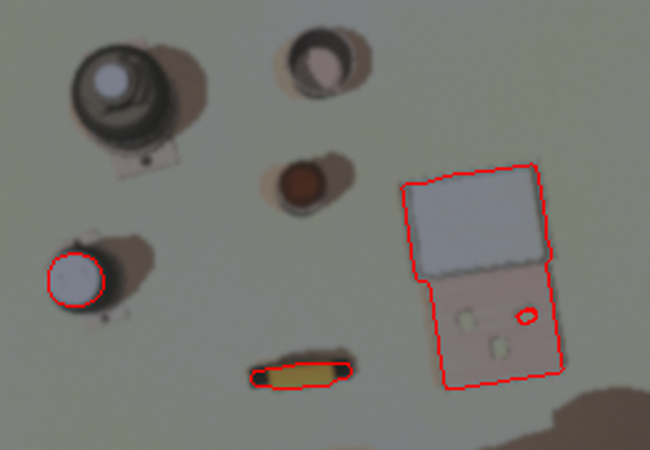

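View pics/side_crop.png

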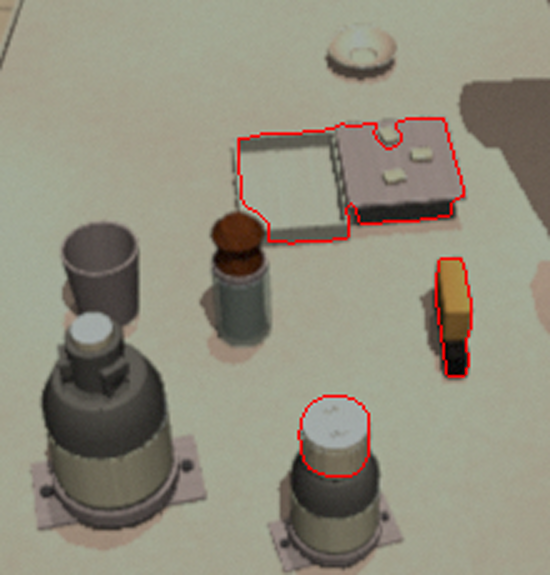

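Candidates are the bottle at (259,190), which is large with a thin neck and a small cap, and the one at (243,261), which is smaller with a wide ribbed cap about 22 px or 54 mm across. The second fits and the crop confirms it. I'll move to get wrist views.

```bash
cat >> h.py <<'E'
def rel(target,yaw):
    s=manip.get_obs(); R=Ro.from_euler("xyz",s["orientation"]); d=R.inv().apply(np.array(target)-s["position"])/.25
    Rt=Ro.from_euler("xyz",[np.pi,0,yaw]); rv=(R.inv()*Rt).as_rotvec()/(np.pi/2)
    print("shift",np.round(d,3).tolist(),"turn",np.round(rv,3).tolist())
E
python3 - <<'E'
from h import *
o,d=ray("wrist",(320,240)); s=manip.get_obs(); R=Ro.from_euler("xyz",s["orientation"])
print(o, R.inv().apply(o-s["position"]), R.inv().apply(d))
E
python3 -m jog '[[[0.81,-0.7,-0.4,0,0,-0.42,1],[0.81,-0.7,-0.4,0,0,-0.42,1],[0.81,-0.7,-0.4,0,0,-0.42,1],[0.81,-0.7,-0.4,0,0,-0.42,1],[0.81,-0.7,-0.4,0,0,-0.42,1],[0.81,-0.7,-0.4,0,0,-0.42,1],[0.81,-0.7,-0.4,0,0,-0.42,1],[0.81,-0.7,-0.4,0,0,-0.42,1],[0.81,-0.7,-0.4,0,0,-0.42,1],[0.81,-0.7,-0.4,0,0,-0.42,1]]]'
python3 -c "
from h import *
st(); rel([.42,-.13,.36],1.67); rel([.45,0,.30],1.67)"
```

```text
[ 0.25033274 -0.49322488  0.37261261] [ 0.06944795 -0.00124952 -0.14129079] [-0.28184755 -0.00309416  0.95945421]
clock: 2.35
position: [0.3166, -0.2856, 0.3307]
orientation: [-3.14, -0.001, 1.002]
ft_force: [-0.3, -0.6, 0.3]
width: 0.0853
{'clock': 2.35, 'joint_pos': [-1.0132, 0.0983, 1.3976, -0.0001, 1.6471, -0.4443], 'position': [0.3166, -0.2856, 0.3307], 'orientation': [-3.1403, -0.0005, 1.0019], 'ft_force': [-0.2585, -0.6046, 0.2521], 'width': 0.0853}
shift [0.747, 0.013, -0.117] turn [-0.001, -0.001, -0.425]
shift [1.25, -0.166, 0.124] turn [-0.001, -0.001, -0.425]
```

```bash
python3 -m jog '[[[0.75,0.01,-0.12,0,0,-0.425,1],[0.75,0.01,-0.12,0,0,-0.425,1],[0.75,0.01,-0.12,0,0,-0.425,1],[0.75,0.01,-0.12,0,0,-0.425,1],[0.75,0.01,-0.12,0,0,-0.425,1],[0.75,0.01,-0.12,0,0,-0.425,1],[0.75,0.01,-0.12,0,0,-0.425,1],[0.75,0.01,-0.12,0,0,-0.425,1],[0.75,0.01,-0.12,0,0,-0.425,1],[0.75,0.01,-0.12,0,0,-0.425,1]]]'
python3 - <<'E'
from h import *
s=st(); np.savez("w1.npz",**{k:np.array(v) for k,v in manip.calibration("wrist").items()})
im=manip.read_camera("wrist");cv2.imwrite("pics/w1.png",im)
for q in("station","scraper","chip0"):
    print(q,[(np.round(d["location"],1).tolist(),round(d["conf"],2)) for d in manip.landmark_of("wrist",q)][:4])
    for d in manip.regions_of("wrist",q)[:4]:
        m=d["region"].astype(np.uint8); c=max(cv2.findContours(m,0,2)[0],key=cv2.contourArea); a=cv2.minAreaRect(c)
        print(" ",round(d["conf"],2),np.round(cv2.boxPoints(a)).tolist())
E
```

```text
clock: 3.35
position: [0.4197, -0.1285, 0.3613]
orientation: [-3.141, -0.0, 1.669]
ft_force: [-0.3, -0.6, -0.7]
width: 0.0854
{'clock': 3.35, 'joint_pos': [-0.5681, 0.1122, 1.2966, -0.0, 1.733, -0.6668], 'position': [0.4197, -0.1285, 0.3613], 'orientation': [-3.1415, -0.0001, 1.6695], 'ft_force': [-0.3021, -0.6324, -0.7302], 'width': 0.0854}
station [([372.0, 251.0], 0.6)]
  0.67 [[328.0, 203.0], [492.0, 198.0], [495.0, 299.0], [331.0, 304.0]]
scraper [([350.3, 102.1], 0.77), ([357.8, 261.7], 0.68), ([589.3, 146.9], 0.66)]
chip0 [([379.5, 283.7], 0.68), ([378.4, 237.1], 0.6), ([358.9, 262.5], 0.52)]
  0.76 [[349.0, 257.0], [364.0, 257.0], [364.0, 268.0], [349.0, 268.0]]
  0.64 [[372.0, 237.0], [386.0, 233.0], [389.0, 243.0], [374.0, 247.0]]
  0.6 [[371.0, 279.0], [381.0, 275.0], [386.0, 290.0], [376.0, 293.0]]
```

View pics/w1.png

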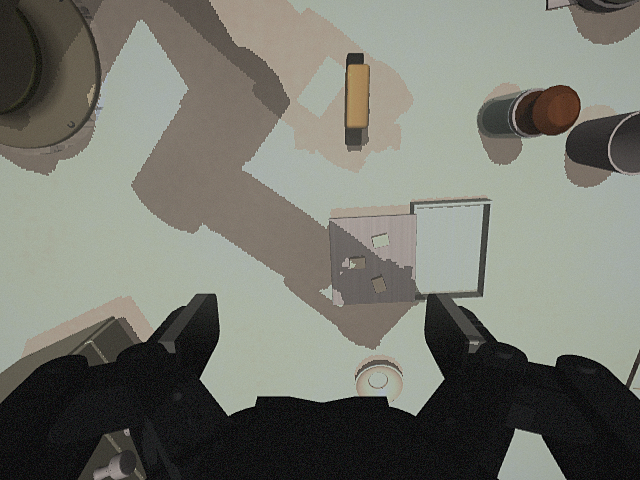

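The wrist view shows the plate at about (373,260), the tray at (450,248), three chips at (380,240), (357,262) and (379,284), and the scraper at (357,100). I'll enlarge it to place the corners accurately.

Run:
```python
from h import *
im=cv2.imread("pics/w1.png")
cv2.imwrite("pics/w1a.png",cv2.resize(im[190:320,320:500],None,fx=4,fy=4,interpolation=2))
cv2.imwrite("pics/w1b.png",cv2.resize(im[40:160,300:420],None,fx=5,fy=5,interpolation=2))
```

```text
(no output)
```

View pics/w1a.png

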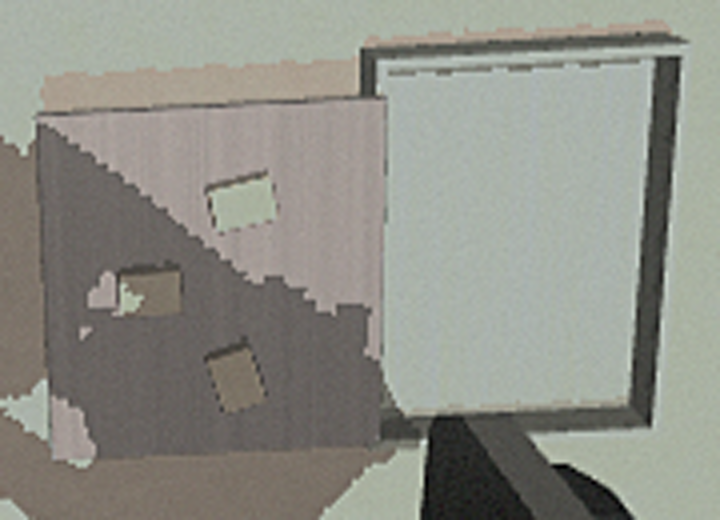

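View pics/w1b.png

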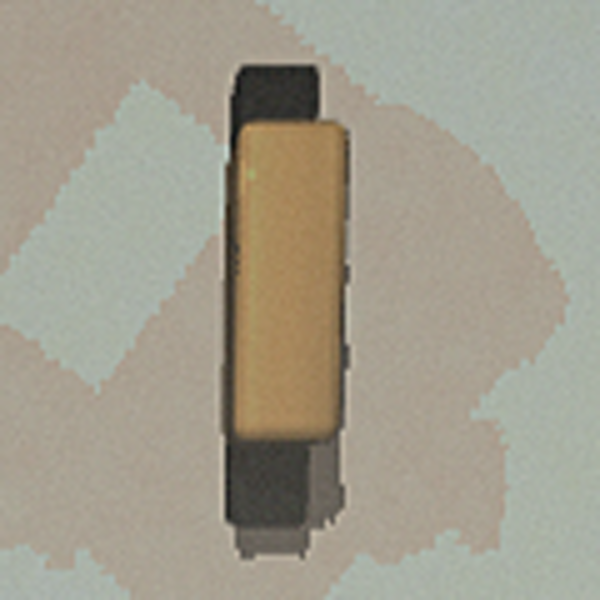

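Run:
```python
from h import *
A=lambda l,off,s,z:np.array([atz("wrist",(p[0]/s+off[0],p[1]/s+off[1]),z)[:2] for p in l])
P=A([(38,115),(386,98),(380,448),(52,460)],(320,190),4,.04)
print("plate",np.round(P,4).tolist(),[round(float(np.linalg.norm(P[i]-P[i-1])),4) for i in range(4)])
# station frame corners: (-60,65),(60,65),(60,-65),(-60,-65)
M=np.array([[-.06,.065],[.06,.065],[.06,-.065],[-.06,-.065]])
c=P.mean(0); Z=(M[:,0]+1j*M[:,1]); W=(P-c)@[1,1j]; yaw=np.angle((Z.conj()*W).sum()); print("station",c,yaw)
Rm=np.array([[np.cos(yaw),-np.sin(yaw)],[np.sin(yaw),np.cos(yaw)]])
C=A([(242,204),(150,290),(238,380)],(320,190),4,.047); print("chips st",np.round((C-c)@Rm,4).tolist())
G=A([(240,124),(345,124),(340,438),(232,438)],(300,40),5,.072)
print("grip",G.round(4).tolist(),G.mean(0),[round(float(np.linalg.norm(G[i]-G[i-1])),4) for i in range(4)])
v=(G[0]+G[1]-G[2]-G[3]);print("yaw",np.arctan2(-v[0],v[1]))
B=A([(238,68),(318,68),(308,525),(228,525)],(300,40),5,.03)
v=(B[0]+B[1]-B[2]-B[3]);print("bar",B.mean(0),"yaw",np.arctan2(-v[0],v[1]),np.linalg.norm(v)/2)
# top cam check
print("topcheck st",proj("top",[c[0],c[1],.04]), "scr",proj("top",[*G.mean(0),.072]))
# two-view heights
g=proj("wrist",[*G.mean(0),.072])[0]; print(g)
print("tri grip", tri([ray("wrist",g),ray("top",(330,298.5)),ray("side",(381.5,258))]))
```

```text
plate [[0.4339, -0.1622], [0.5506, -0.1445], [0.5713, -0.2733], [0.4528, -0.2902]] [0.1294, 0.1181, 0.1305, 0.1197]
station [ 0.50218739 -0.21754833] 0.14970698976388921
chips st [[0.0089, 0.032], [-0.0231, 0.0024], [0.0073, -0.0329]]
grip [[0.4342, 0.0237], [0.4577, 0.0261], [0.4658, -0.0409], [0.4405, -0.0435]] [ 0.44956456 -0.00864831] [0.0675, 0.0236, 0.0675, 0.0255]
yaw 0.10730792224565186
bar [ 0.44965562 -0.00887672] yaw 0.10352837358694167 0.10833782172220416
topcheck st [[408.21480272 279.95922371]] scr [[330.47325197 300.0617907 ]]
[357.83494997  96.92563182]
tri grip [ 0.45082983 -0.00724122  0.05655023]
```

```bash
python3 -c "
from h import *
rel([.4497,-.0088,.12],1.676);rel([.4497,-.0088,.034],1.676)"
```

```text
shift [0.462, 0.166, 0.965] turn [-0.0, 0.0, -0.003]
shift [0.462, 0.166, 1.309] turn [-0.0, 0.0, -0.003]
```

```bash
python3 -m jog '[[[0.462,0.166,0.4,0,0,-0.004,1],[0.462,0.166,0.4,0,0,-0.004,1],[0.462,0.166,0.4,0,0,-0.004,1],[0.462,0.166,0.965,0,0,-0.004,1],[0.462,0.166,0.965,0,0,-0.004,1],[0.462,0.166,0.965,0,0,-0.004,1],[0.462,0.166,0.965,0,0,-0.004,1],[0.462,0.166,0.965,0,0,-0.004,1],[0.462,0.166,0.965,0,0,-0.004,1],[0.462,0.166,0.965,0,0,-0.004,1]]]'
python3 - <<'E'
from h import *
s=st();rel([.4497,-.0088,.034],1.676)
im=manip.read_camera("wrist")
q=proj("wrist",[[.4497,-.0088,.072]]);print(q)
cv2.imwrite("pics/w2.png",im)
E
```

```text
clock: 4.7
position: [0.4507, -0.0093, 0.1221]
orientation: [3.138, 0.002, 1.677]
ft_force: [0.0, 0.1, 1.0]
width: 0.0854
{'clock': 4.7, 'joint_pos': [-0.2844, 0.3324, 1.7369, 0.0001, 1.0681, -0.3909], 'position': [0.4507, -0.0093, 0.1221], 'orientation': [3.1377, 0.0015, 1.6772], 'ft_force': [0.0457, 0.0912, 1.0162], 'width': 0.0854}
shift [0.003, -0.005, 0.352] turn [0.002, 0.001, 0.001]
[[320.5733111  262.72719284]]
```

View pics/w2.png

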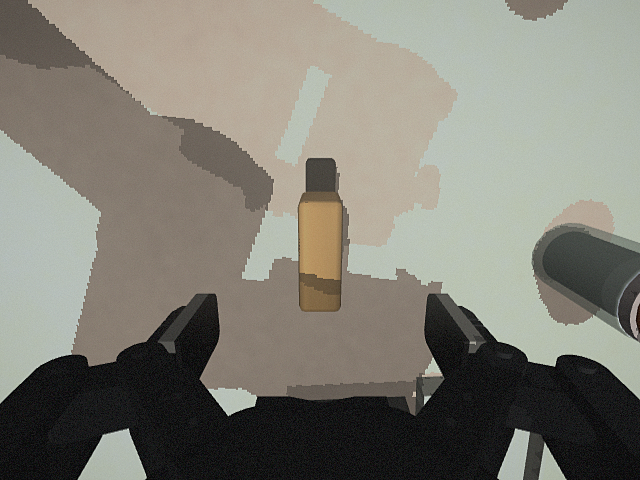

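The grip rib is centred at (320,258), between the jaws at columns 210 and 430, against a predicted (320.6,262.7). I'll descend and grip.

```bash
python3 -m jog '[[[0.002,-0.004,0.35,0,0,0,1],[0.002,-0.004,0.35,0,0,0,1],[0.002,-0.004,0.35,0,0,0,1],[0.002,-0.004,0.35,0,0,0,1],[0.002,-0.004,0.35,0,0,0,1],[0.002,-0.004,0.35,0,0,0,0],[0.002,-0.004,0.35,0,0,0,0],[0.002,-0.004,0.35,0,0,0,0],[0.002,-0.004,0.35,0,0,0,0],[0.002,-0.004,0.35,0,0,0,0]]]'
python3 -c "
from h import *
st()
for x in(-.075,.085):
  y=.1497;P=[.5022+x*np.cos(y),-.2175+x*np.sin(y)];print(P)
"
```

```text
clock: 5.75
position: [0.4487, -0.0086, 0.0329]
orientation: [3.141, 0.0, 1.678]
ft_force: [-0.8, -0.9, 5.2]
width: 0.0254
{'clock': 5.75, 'joint_pos': [-0.284, 0.4815, 1.8462, -0.0001, 0.8134, -0.3907], 'position': [0.4487, -0.0086, 0.0329], 'orientation': [3.1412, 0.0002, 1.6776], 'ft_force': [-0.8166, -0.8901, 5.1562], 'width': 0.0254}
[np.float64(0.42803881013396894), np.float64(-0.2286856120822464)]
[np.float64(0.5862493485148351), np.float64(-0.2048229729734541)]
```

```bash
python3 -c "
from h import *
rel([.428,-.2287,.11],1.7205)"
```

```text
shift [-0.867, -0.176, -0.308] turn [0.0, 0.0, -0.027]
```

```bash
python3 -m jog '[[[0,0,-0.31,0,0,0,0],[0,0,-0.31,0,0,0,0],[-0.2,-0.05,-0.35,0,0,-0.027,0],[-0.4,-0.1,-0.31,0,0,-0.027,0],[-0.6,-0.15,-0.31,0,0,-0.027,0],[-0.8,-0.176,-0.31,0,0,-0.027,0],[-0.867,-0.176,-0.31,0,0,-0.027,0],[-0.867,-0.176,-0.31,0,0,-0.027,0],[-0.867,-0.176,-0.31,0,0,-0.027,0],[-0.867,-0.176,-0.31,0,0,-0.027,0]]]'
python3 - <<'E'
from h import *
st();rel([.428,-.2287,.074],1.7205)
rel([.5862,-.2048,.074],1.7205)
im=manip.read_camera("wrist");cv2.imwrite("pics/w3.png",im)
im=manip.read_camera("side");cv2.imwrite("pics/s3.png",cv2.resize(im[140:300,280:440],None,fx=3.6,fy=3.6,interpolation=2))
E
```

```text
clock: 6.75
position: [0.4277, -0.2275, 0.1099]
orientation: [-3.141, -0.001, 1.721]
ft_force: [0.2, 0.5, -1.6]
width: 0.0254
{'clock': 6.75, 'joint_pos': [-0.734, 0.4021, 1.6625, 0.0001, 1.0781, -0.8841], 'position': [0.4277, -0.2275, 0.1099], 'orientation': [-3.1409, -0.001, 1.7208], 'ft_force': [0.2065, 0.4842, -1.5836], 'width': 0.0254}
shift [-0.005, 0.001, 0.143] turn [-0.0, -0.001, 0.0]
shift [-0.005, 0.641, 0.143] turn [-0.0, -0.001, 0.0]
```

View pics/w3.png

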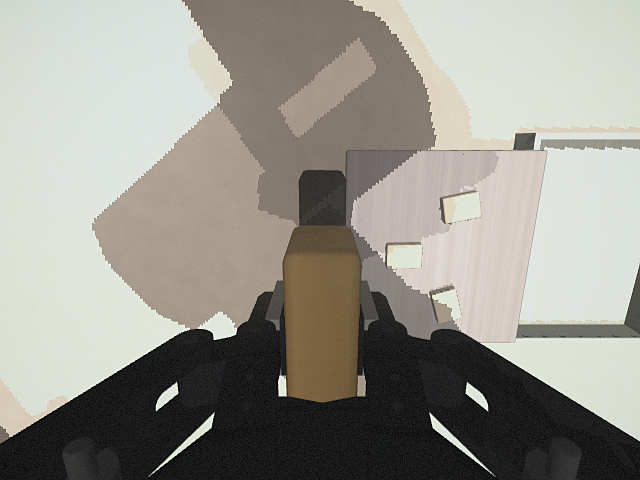

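View pics/s3.png

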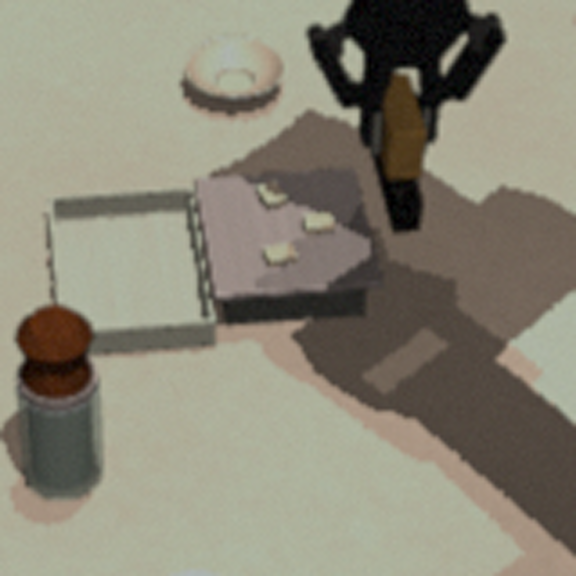

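The bar is aligned just behind the plate, and the chips at (461,208), (404,255) and (446,304) are all within its span. I'll lower it.

```bash
python3 -m jog '[[[-0.005,0,0.1,0,0,0,0],[-0.005,0,0.141,0,0,0,0],[-0.005,0,0.141,0,0,0,0],[-0.005,0,0.141,0,0,0,0],[-0.005,0,0.141,0,0,0,0],[-0.005,0,0.141,0,0,0,0],[-0.005,0.02,0.141,0,0,0,0],[-0.005,0.04,0.141,0,0,0,0],[-0.005,0.06,0.141,0,0,0,0],[-0.005,0.08,0.141,0,0,0,0]]]'
python3 - <<'E'
from h import *
st();rel([.5862,-.2048,.0745],1.7205)
im=manip.read_camera("wrist");cv2.imwrite("pics/w4.png",im)
E
```

```text
clock: 7.85
position: [0.4484, -0.2269, 0.0748]
orientation: [3.141, 0.0, 1.72]
ft_force: [0.6, 0.2, -1.9]
width: 0.0251
{'clock': 7.85, 'joint_pos': [-0.7045, 0.4783, 1.6565, 0.0, 1.0066, -0.8537], 'position': [0.4484, -0.2269, 0.0748], 'orientation': [3.1415, 0.0001, 1.72], 'ft_force': [0.5638, 0.1566, -1.9457], 'width': 0.0251}
shift [0.006, 0.558, 0.001] turn [0.0, 0.0, -0.0]
```

View pics/w4.png

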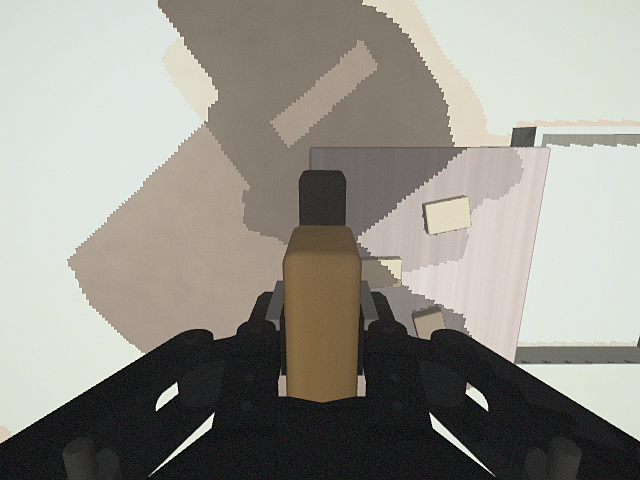

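```bash
python3 -m jog '[[[0.003,0.05,0.001,0,0,0,0],[0.006,0.1,0.001,0,0,0,0],[0.006,0.15,0.001,0,0,0,0],[0.006,0.2,0.001,0,0,0,0],[0.006,0.25,0.001,0,0,0,0],[0.006,0.3,0.001,0,0,0,0],[0.006,0.35,0.001,0,0,0,0],[0.006,0.4,0.001,0,0,0,0],[0.006,0.45,0.001,0,0,0,0],[0.006,0.48,0.001,0,0,0,0]]]'
python3 - <<'E'
from h import *
st();rel([.5862,-.2048,.0745],1.7205)
im=manip.read_camera("wrist");cv2.imwrite("pics/w5.png",im)
im=manip.read_camera("side");cv2.imwrite("pics/s5.png",cv2.resize(im[140:300,280:440],None,fx=3.6,fy=3.6,interpolation=2))
E
```

```text
clock: 8.9
position: [0.5676, -0.2073, 0.0744]
orientation: [3.141, 0.0, 1.72]
ft_force: [0.1, -0.4, -0.8]
width: 0.0255
{'clock': 8.9, 'joint_pos': [-0.5459, 0.6212, 1.362, 0.0001, 1.1581, -0.6956], 'position': [0.5676, -0.2073, 0.0744], 'orientation': [3.1413, 0.0001, 1.7204], 'ft_force': [0.0782, -0.4054, -0.8108], 'width': 0.0255}
shift [-0.001, 0.075, -0.0] turn [0.0, 0.0, -0.0]
```

View pics/w5.png

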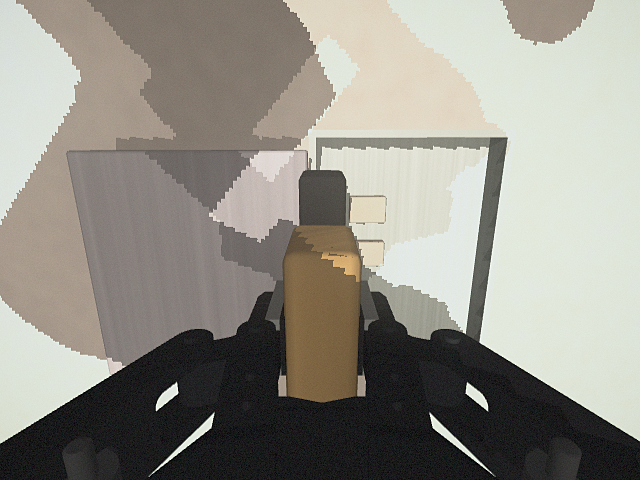

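View pics/s5.png

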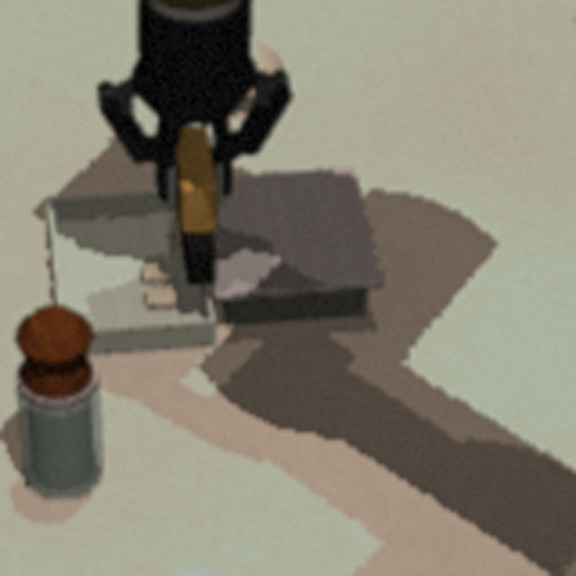

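Two chips are visible in the tray at (368,209) and (372,253), with the third hidden behind the gripper. I'll push a little further, then lift and check.

```bash
python3 -m jog '[[[0,0.05,0,0,0,0,0],[0,0.09,0,0,0,0,0],[0,0.09,0,0,0,0,0],[0,0.09,-0.2,0,0,0,0],[0,0.09,-0.4,0,0,0,0],[0.2,0,-0.4,0,0,0,0],[0.35,-0.1,-0.4,0,0,0,0],[0.35,-0.1,-0.4,0,0,0,0],[0.35,-0.1,-0.4,0,0,0,0],[0.35,-0.1,-0.4,0,0,0,0]]]'
python3 - <<'E'
from h import *
st();rel([.4497,-.0088,.06],1.676)
im=manip.read_camera("wrist");cv2.imwrite("pics/w6.png",im)
im=manip.read_camera("side");cv2.imwrite("pics/s6.png",cv2.resize(im[140:300,280:440],None,fx=3.6,fy=3.6,interpolation=2))
E
```

```text
clock: 10.0
position: [0.5291, -0.1256, 0.1748]
orientation: [3.141, 0.001, 1.719]
ft_force: [-0.4, 0.1, -1.8]
width: 0.0254
{'clock': 10.0, 'joint_pos': [-0.4508, 0.4172, 1.4109, -0.0002, 1.3125, -0.5994], 'position': [0.5291, -0.1256, 0.1748], 'orientation': [3.1408, 0.0008, 1.7194], 'ft_force': [-0.4345, 0.0925, -1.7826], 'width': 0.0254}
shift [0.51, -0.245, 0.459] turn [0.001, 0.0, 0.028]
```

View pics/w6.png

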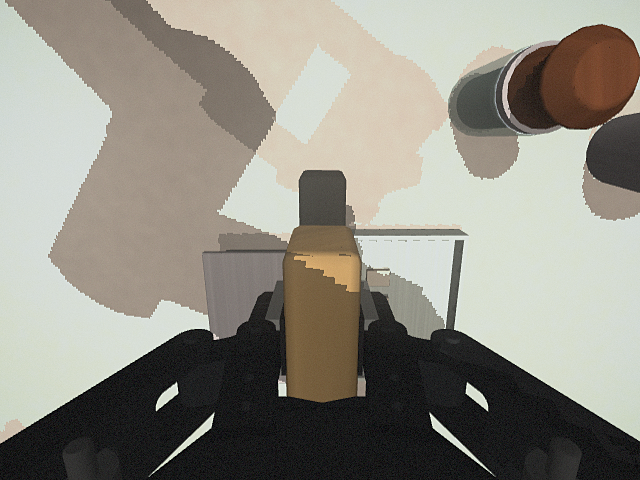

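View pics/s6.png

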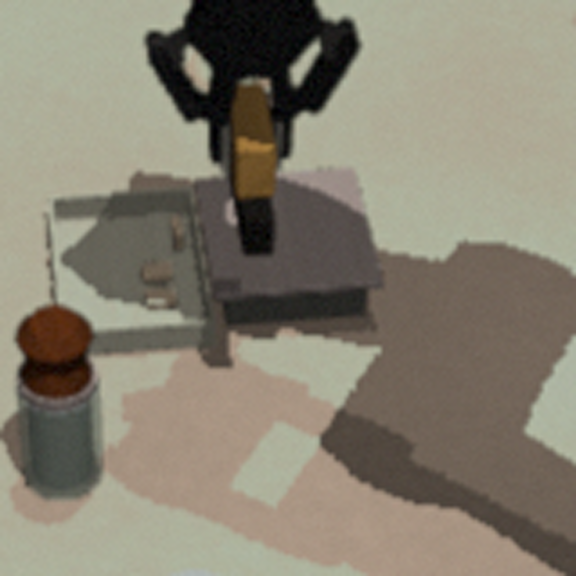

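All three chips look to be in the tray, at (178,232), (155,272) and (160,298) in the crop. I'll carry the scraper back and check the tray unobstructed.

```bash
python3 -m jog '[[[0.2,-0.1,0,0,0,0,0],[0.4,-0.2,0,0,0,0,0],[0.51,-0.245,0.1,0,0,0.028,0],[0.51,-0.245,0.25,0,0,0.028,0],[0.51,-0.245,0.4,0,0,0.028,0],[0.51,-0.245,0.44,0,0,0.028,0],[0.51,-0.245,0.44,0,0,0.028,0],[0.51,-0.245,0.44,0,0,0.028,0],[0.51,-0.245,0.44,0,0,0.028,0],[0.51,-0.245,0.44,0,0,0.028,0]]]'
python3 - <<'E'
from h import *
st();rel([.4497,-.0088,.0335],1.676)
im=manip.read_camera("top");cv2.imwrite("pics/t7.png",cv2.resize(im[200:320,300:460],None,fx=5,fy=5,interpolation=2))
im=manip.read_camera("side");cv2.imwrite("pics/s7.png",cv2.resize(im[140:300,280:440],None,fx=3.6,fy=3.6,interpolation=2))
E
```

```text
clock: 11.1
position: [0.4498, -0.0082, 0.0657]
orientation: [3.139, 0.001, 1.676]
ft_force: [0.4, 0.2, -1.2]
width: 0.0254
{'clock': 11.1, 'joint_pos': [-0.2824, 0.4224, 1.8103, 0.0, 0.9066, -0.3873], 'position': [0.4498, -0.0082, 0.0657], 'orientation': [3.1394, 0.0009, 1.6756], 'ft_force': [0.4084, 0.1621, -1.2346], 'width': 0.0254}
shift [-0.002, -0.001, 0.129] turn [0.001, 0.001, -0.0]
```

View pics/t7.png

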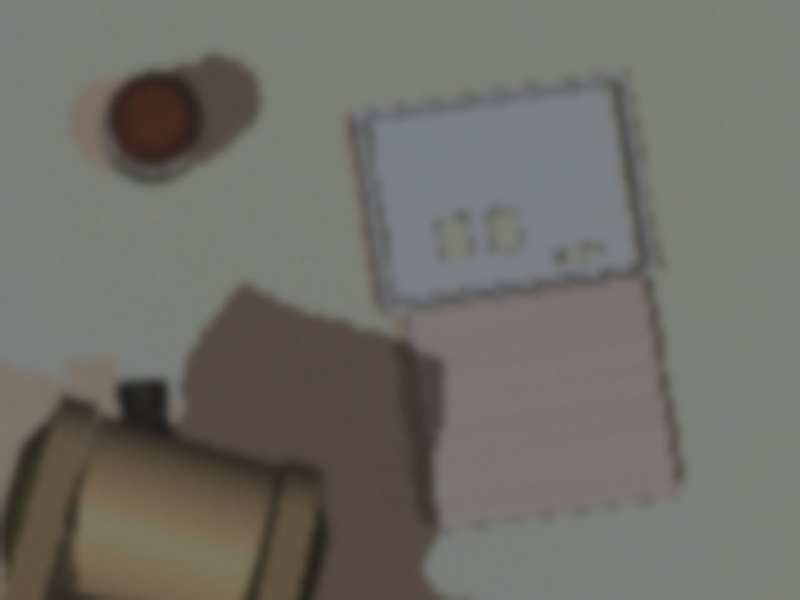

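View pics/s7.png

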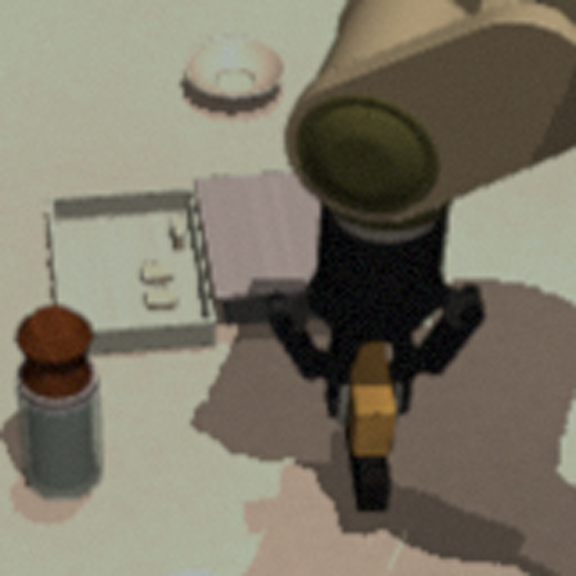

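All three chips lie well inside the tray, one of them on edge, and none is left on the plate. I'll set the scraper down and let go.

```bash
python3 -m jog '[[[-0.002,0,0.08,0,0,0,0],[-0.002,0,0.12,0,0,0,0],[-0.002,0,0.131,0,0,0,0],[-0.002,0,0.131,0,0,0,0],[-0.002,0,0.131,0,0,0,0],[-0.002,0,0.131,0,0,0,1],[-0.002,0,0.131,0,0,0,1],[-0.002,0,0.131,0,0,0,1],[-0.002,0,0.131,0,0,0,1],[-0.002,0,0.131,0,0,0,1]]]'
python3 -c "
from h import *
st();rel([.4497,-.0088,.25],1.676);rel([.50,.12,.30],1.57)"
```

```text
clock: 12.2
position: [0.4492, -0.0084, 0.0318]
orientation: [-3.142, -0.0, 1.676]
ft_force: [0.7, 0.4, -0.5]
width: 0.0851
{'clock': 12.2, 'joint_pos': [-0.2833, 0.4843, 1.8457, 0.0, 0.8117, -0.3883], 'position': [0.4492, -0.0084, 0.0318], 'orientation': [-3.1415, -0.0001, 1.6758], 'ft_force': [0.7175, 0.3943, -0.461], 'width': 0.0851}
shift [-0.002, 0.002, -0.873] turn [-0.0, -0.0, -0.0]
shift [0.49, 0.256, -1.073] turn [-0.0, -0.0, 0.067]
```

```bash
python3 -m jog '[[[0,0,-0.3,0,0,0,1],[0,0,-0.6,0,0,0,1],[0,0,-0.9,0,0,0,1],[0.2,0.1,-1,0,0,0,1],[0.4,0.2,-1,0,0,0,1],[0.6,0.3,-1,0,0,0,1],[0.65,0.35,-1,0,0,0,1],[0.65,0.35,-1,0,0,0,1],[0.65,0.35,-1,0,0,0,1],[0.65,0.35,-1,0,0,0,1]]]'
python3 - <<'E'
from h import *
st()
im=manip.read_camera("wrist");cv2.imwrite("pics/w8.png",im)
for q in("cap_top","cap","bottle"):
    print(q,[(np.round(d["location"],1).tolist(),round(d["conf"],2)) for d in manip.landmark_of("wrist",q)][:4])
for d in manip.regions_of("wrist","cap")[:3]:
    print(d["rect"],d["conf"])
print(proj("wrist",[[.5485,.2185,.149],[.5528,.22,0]]))
im=manip.read_camera("side");cv2.imwrite("pics/s8.png",im)
E
```

```text
clock: 13.2
position: [0.5188, 0.1623, 0.2812]
orientation: [-3.14, 0.0, 1.676]
ft_force: [-0.2, 0.5, -0.1]
width: 0.0857
{'clock': 13.2, 'joint_pos': [0.0854, 0.3393, 1.2168, -0.0003, 1.5868, -0.0203], 'position': [0.5188, 0.1623, 0.2812], 'orientation': [-3.1403, 0.0003, 1.6765], 'ft_force': [-0.1914, 0.4823, -0.1294], 'width': 0.0857}
cap_top [([367.4, 158.9], 0.91)]
cap [([364.0, 151.8], 0.92), ([401.6, 328.6], 0.39)]
bottle [([503.3, 204.5], 0.69)]
[333.7, 124.4, 404.2, 192.3] 0.62
[[367.9127026  160.626741  ]
 [355.57443236 151.69231482]]
```

View pics/w8.png

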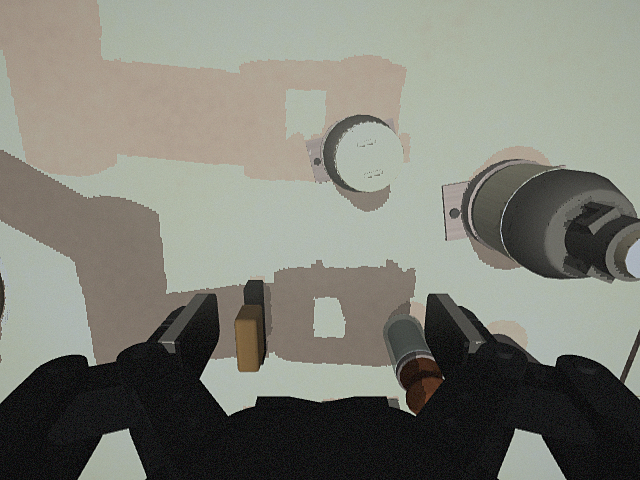

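View pics/s8.png

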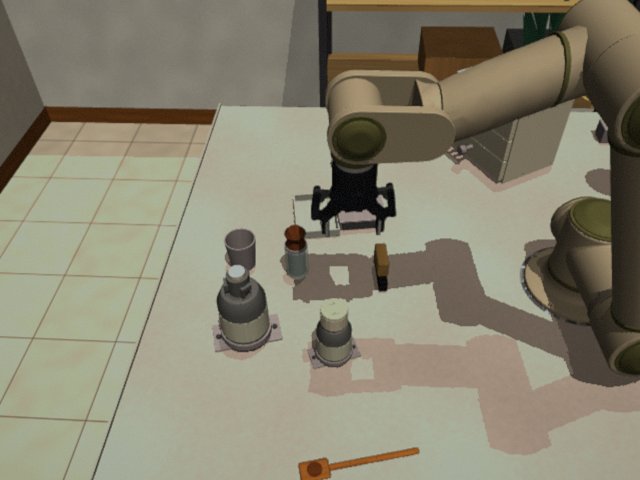

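The wrist view shows the cap at (367,157) on the small bottle and the scraper standing upright at (250,330). I'll measure the cap from several views.

Run:
```python
from h import *
im=cv2.imread("pics/w8.png")[110:210,300:430]
g=im.min(2); _,m=cv2.threshold(g,0,255,cv2.THRESH_OTSU)
cv2.imwrite("pics/w8c.png",cv2.resize(im,None,fx=6,fy=6,interpolation=2))
print(np.round(tri([ray("wrist",(367.4,158.0)),ray("top",(240.5,261.6)),ray("side",(334.5,308.5))]),4))
print(np.round(tri([ray("wrist",(367.4,158.0)),ray("top",(240.5,261.6))]),4))
print(np.round(tri([ray("wrist",(367.4,158.0)),ray("side",(334.5,308.5))]),4))
# model circle overlay
a=np.linspace(0,2*np.pi,60)
for c in([.5485,.2185],):
    q=proj("wrist",np.c_[c[0]+.027*np.cos(a),c[1]+.027*np.sin(a),0*a+.149])
    big=cv2.resize(im,None,fx=6,fy=6,interpolation=2)
    cv2.polylines(big,[np.int32((q-[300,110])*6)],True,(0,0,255),1)
cv2.imwrite("pics/w8c.png",big)
```

```text
[0.5484 0.2191 0.1458]
[0.5492 0.2197 0.1359]
[0.5481 0.2205 0.1481]
```

View pics/w8c.png

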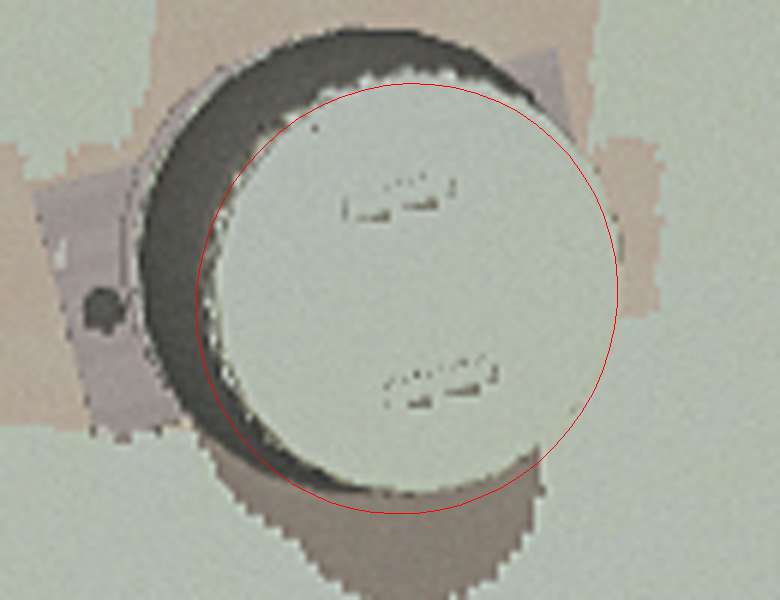

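The cap circle fits about 2 mm further in +y than the model overlay, so I take the cap centre as (0.549, 0.2203). The top is measured at about 0.146, against 0.149 in the text. I'll go above it.

```bash
python3 -c "
from h import *
rel([.549,.2203,.19],1.676);rel([.549,.2203,.116],1.676)"
```

```text
shift [0.221, 0.144, 0.367] turn [-0.0, 0.0, -0.001]
shift [0.221, 0.144, 0.663] turn [-0.0, 0.0, -0.001]
```

```bash
python3 -m jog '[[[0.11,0.07,0.15,0,0,0,1],[0.221,0.144,0.367,0,0,0,1],[0.221,0.144,0.367,0,0,0,1],[0.221,0.144,0.367,0,0,0,1],[0.221,0.144,0.367,0,0,0,1],[0.221,0.144,0.367,0,0,0,1],[0.221,0.144,0.367,0,0,0,1],[0.221,0.144,0.367,0,0,0,1],[0.221,0.144,0.367,0,0,0,1],[0.221,0.144,0.367,0,0,0,1]]]'
python3 - <<'E'
from h import *
st();rel([.549,.2203,.116],1.676)
im=manip.read_camera("wrist")
a=np.linspace(0,2*np.pi,60)
q=proj("wrist",np.c_[.549+.027*np.cos(a),.2203+.027*np.sin(a),0*a+.149])
cv2.polylines(im,[np.int32(q)],True,(0,0,255),1);cv2.imwrite("pics/w9.png",im)
E
```

```text
clock: 14.5
position: [0.5491, 0.221, 0.1903]
orientation: [3.141, -0.0, 1.676]
ft_force: [0.0, 0.1, -0.6]
width: 0.0853
{'clock': 14.5, 'joint_pos': [0.1828, 0.4845, 1.2463, -0.0, 1.4105, 0.0779], 'position': [0.5491, 0.221, 0.1903], 'orientation': [3.1413, -0.0, 1.6757], 'ft_force': [0.0336, 0.0567, -0.5787], 'width': 0.0853}
shift [-0.003, -0.001, 0.297] turn [0.0, -0.0, -0.0]
```

View pics/w9.png

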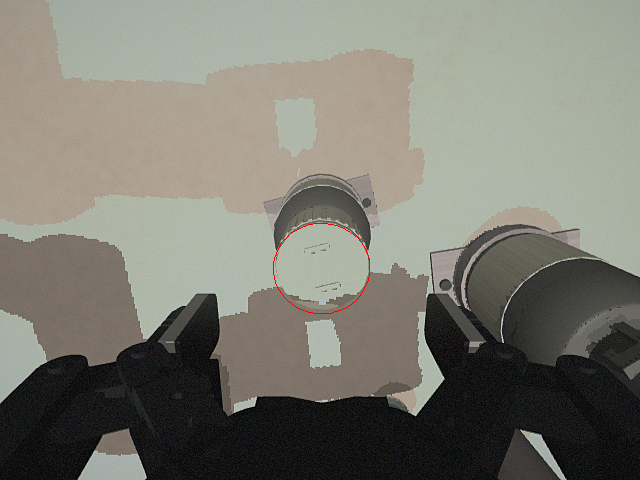

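The overlay fits the cap at (321,266), centred between the jaws. I'll descend and grip.

```bash
python3 -m jog '[[[-0.002,-0.001,0.1,0,0,0,1],[-0.002,-0.001,0.2,0,0,0,1],[-0.002,-0.001,0.295,0,0,0,1],[-0.002,-0.001,0.295,0,0,0,1],[-0.002,-0.001,0.295,0,0,0,1],[-0.002,-0.001,0.295,0,0,0,0],[-0.002,-0.001,0.295,0,0,0,0],[-0.002,-0.001,0.295,0,0,0,0],[-0.002,-0.001,0.295,0,0,0,0],[-0.002,-0.001,0.295,0,0,0,0]]]'
python3 - <<'E'
from h import *
st()
im=manip.read_camera("side");cv2.imwrite("pics/s10.png",cv2.resize(im[220:380,240:420],None,fx=4,fy=3.75,interpolation=2))
E
```

```text
clock: 15.55
position: [0.5495, 0.2207, 0.1178]
orientation: [3.139, -0.0, 1.676]
ft_force: [-0.6, -0.2, 7.0]
width: 0.0522
{'clock': 15.55, 'joint_pos': [0.1822, 0.5524, 1.3513, -0.0, 1.2353, 0.0771], 'position': [0.5495, 0.2207, 0.1178], 'orientation': [3.139, -0.0002, 1.6759], 'ft_force': [-0.6431, -0.2123, 6.9908], 'width': 0.0522}
```

View pics/s10.png

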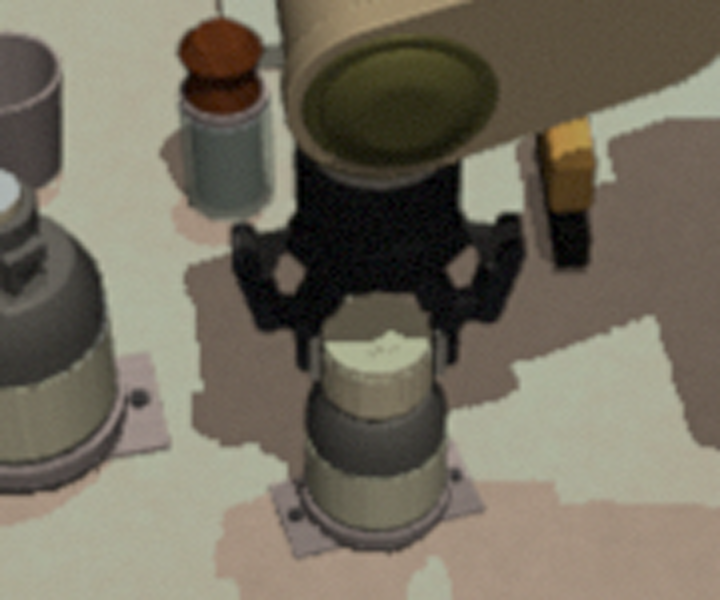

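The cap is gripped at a width of 52 mm. I'll press it down next.

```bash
python3 -m jog '[[[0,0,0.01,0,0,0,0],[0,0,0.02,0,0,0,0],[0,0,0.026,0,0,0,0],[0,0,0.03,0,0,0,0],[0,0,0.03,0,0,0,0],[0,0,0.03,0,0,0,0],[0,0,0.03,0,0,0,0],[0,0,0.03,0,0,0,0],[0,0,0.03,0,0,0,0],[0,0,0.03,0,0,0,0]]]'
python3 -c "
from h import *
st()"
```

```text
clock: 16.6
position: [0.5496, 0.2207, 0.1118]
orientation: [3.138, -0.0, 1.676]
ft_force: [-4.8, -0.9, 18.2]
width: 0.0517
{'clock': 16.6, 'joint_pos': [0.1823, 0.5586, 1.3595, -0.0001, 1.2196, 0.0771], 'position': [0.5496, 0.2207, 0.1118], 'orientation': [3.1377, -0.0002, 1.676], 'ft_force': [-4.7973, -0.9244, 18.2356], 'width': 0.0517}
```

Pressed 6 mm at 18 N, which is at the end of travel. I'll twist 60° anticlockwise with the press held.

```bash
python3 -m jog '[[[0,0,0.002,0,0,-0.08,0],[0,0,0.002,0,0,-0.16,0],[0,0,0.002,0,0,-0.24,0],[0,0,0.002,0,0,-0.32,0],[0,0,0.002,0,0,-0.4,0],[0,0,0.002,0,0,-0.48,0],[0,0,0.002,0,0,-0.56,0],[0,0,0.002,0,0,-0.64,0],[0,0,0.002,0,0,-0.69,0],[0,0,0.002,0,0,-0.69,0]]]'
python3 - <<'E'
from h import *
s=st();print(s["torque"])
im=manip.read_camera("wrist");cv2.imwrite("pics/w11.png",im)
E
```

```text
clock: 17.6
position: [0.5503, 0.221, 0.1118]
orientation: [3.138, 0.005, 2.762]
ft_force: [-3.4, 0.9, 18.8]
width: 0.0522
{'clock': 17.6, 'joint_pos': [0.1824, 0.5589, 1.3589, 0.0001, 1.2175, -1.009], 'position': [0.5503, 0.221, 0.1118], 'orientation': [3.1381, 0.0053, 2.7622], 'ft_force': [-3.4048, 0.8987, 18.7582], 'width': 0.0522}
[-0.07925259  0.58387696  0.16982292]
```

View pics/w11.png

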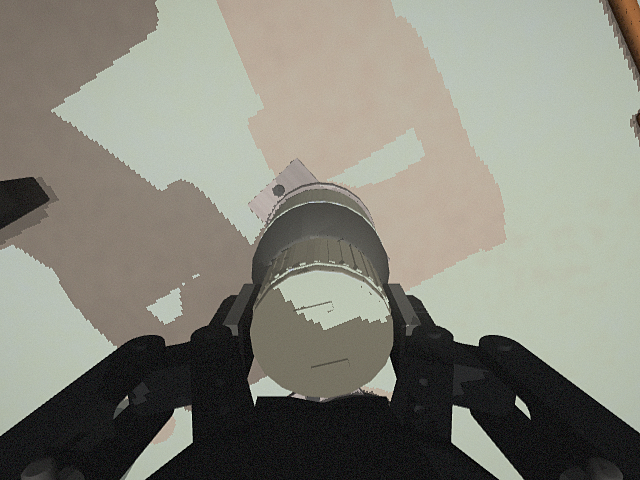

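The cap's marks turned with the jaws (same slope in the wrist image), so the full 62° went in with low torque. I'll lift.

```bash
python3 -m jog '[[[0,0,-0.01,0,0,0,0],[0,0,-0.025,0,0,0,0],[0,0,-0.04,0,0,0,0],[0,0,-0.08,0,0,0,0],[0,0,-0.14,0,0,0,0],[0,0,-0.22,0,0,0,0],[0,0,-0.3,0,0,0,0],[0,0,-0.36,0,0,0,0],[0,0,-0.38,0,0,0,0],[0,0,-0.38,0,0,0,0]]]'
python3 - <<'E'
from h import *
s=st()
im=manip.read_camera("side");cv2.imwrite("pics/s12.png",cv2.resize(im[220:380,240:420],None,fx=4,fy=3.75,interpolation=2))
im=manip.read_camera("wrist");cv2.imwrite("pics/w12.png",im)
E
```

```text
clock: 18.65
position: [0.5489, 0.2206, 0.2039]
orientation: [3.141, 0.001, 2.76]
ft_force: [-0.9, 1.5, -0.8]
width: 0.052
{'clock': 18.65, 'joint_pos': [0.1821, 0.4731, 1.2253, 0.0, 1.4423, -1.0067], 'position': [0.5489, 0.2206, 0.2039], 'orientation': [3.1411, 0.0007, 2.7597], 'ft_force': [-0.8806, 1.5325, -0.7678], 'width': 0.052}
```

View pics/s12.png

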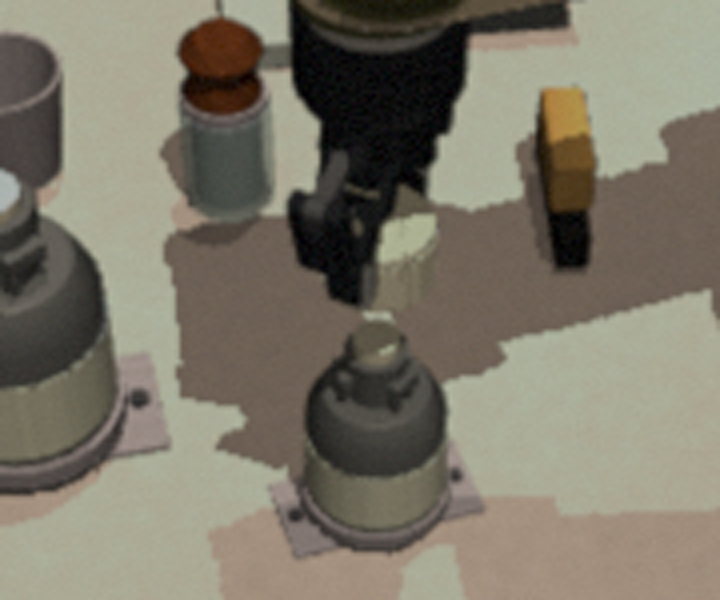

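View pics/w12.png

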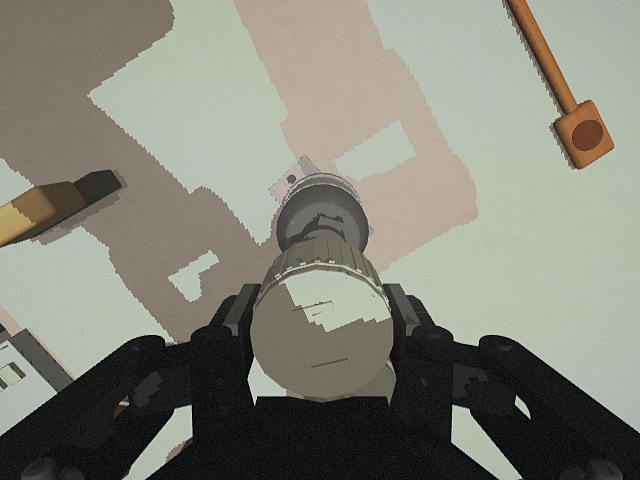

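The cap is off and upright, with the neck and plug showing below it and the rim at about 0.197 m. I'll hold still, then do the last check of chips, scraper and bystanders.

```bash
python3 -m jog '[[[0,0,0,0,0,0,0],[0,0,0,0,0,0,0],[0,0,0,0,0,0,0],[0,0,0,0,0,0,0],[0,0,0,0,0,0,0],[0,0,0,0,0,0,0],[0,0,0,0,0,0,0],[0,0,0,0,0,0,0],[0,0,0,0,0,0,0],[0,0,0,0,0,0,0]]]'
python3 - <<'E'
from h import *
s=st();print(np.abs(s["dq"]).max())
im=manip.read_camera("top");cv2.imwrite("pics/t13.png",im)
im=manip.read_camera("side");cv2.imwrite("pics/s13.png",im)
E
```

```text
clock: 19.75
position: [0.5489, 0.2206, 0.2033]
orientation: [-3.142, -0.0, 2.76]
ft_force: [0.1, -0.5, 0.0]
width: 0.0517
{'clock': 19.75, 'joint_pos': [0.1822, 0.4739, 1.2256, -0.0, 1.4421, -1.0067], 'position': [0.5489, 0.2206, 0.2033], 'orientation': [-3.1416, -0.0, 2.7597], 'ft_force': [0.1396, -0.5117, 0.0182], 'width': 0.0517}
0.0019594596555294287
```

View pics/t13.png

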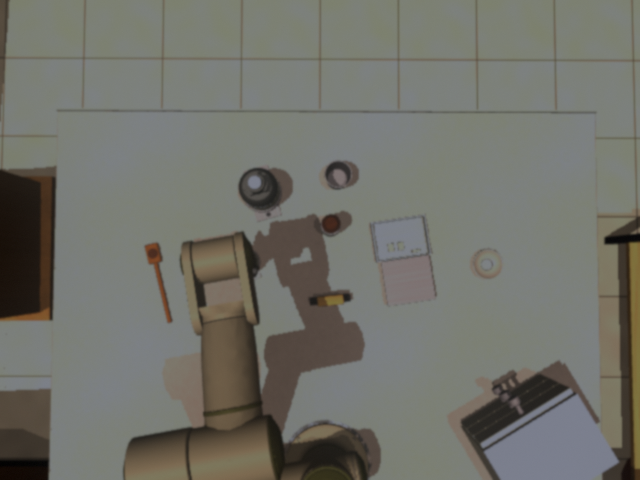

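View pics/s13.png

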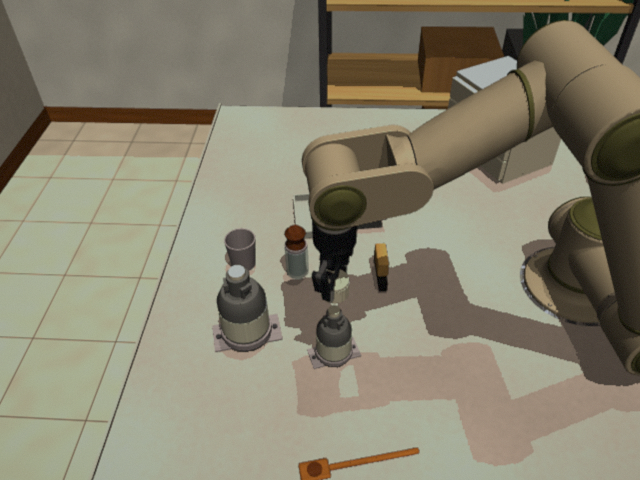

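Chips are in the tray at (395,247), the scraper is upright at (330,299), and the grinder, cup, dish and spoon are at the same pixels as at the start. The cap is held still above the open bottle, so I'm handing in.

```bash
python3 -c "
from h import *
print(manip.close_job())"
```

```text
the job is handed in; nothing more can be done
None
```

The job is done and handed in at 19.9 s, with every step completed on the first try. No verdict is reported.

**What I did**
- **Chips:** I gripped the scraper by its rib and swept all three chips into the tray in one pass.
- **Scraper:** I stood it back upright on the shelf at its starting spot and let go.
- **Cap:** I pressed the smaller bottle's cap down 6 mm (about 18 N), turned it 62° anticlockwise, lifted it off and held it there.

**What the last checks showed**
- All three chips are in the tray, one of them standing on edge, and the plate is clear.
- The scraper is upright, and the grinder, cup, dish and spoon are at the same places as at the start.
- The cap is gripped at 52 mm, level and still, directly above the bottle. Its rim is at about 0.197 m, worked out from the gripper height rather than measured, and the force reading shows no contact with the bottle.

**Where measurements disagreed:** My two-view height for the cap top varied from 0.136 to 0.148 m against 0.149 m in the text. For the scraper rib I got 0.057 m against 0.072 m, because I had marked its side-view point roughly. I used the text's heights, and both grasps worked.

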